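Click the spice turntable round to the cobek

ROBOT

A 6-joint arm with a two-finger parallel gripper is mounted at the origin on the work surface. World frame = base frame: x ahead of the robot, y to its left, z up, the work surface at z = 0. Lengths are in m, angles in degrees, forces in N, time in s.
With the tool pointing down it reaches from about 0.4 to 0.825 m from the base axis. Payload 7 kg.
Tool frame: the origin (TCP) lies midway between the tips of the shut fingers; the grasp point (between the pads) lies 19 mm behind it; z points along the fingers, x is the direction in which the jaws open and shut, and the axes are right-handed (so a half turn about z gives the same grasp; the last joint's range is limited). The gripper opens to 88 mm and grips with 3 to 60 N. Pads are 19 mm wide; open, the fingers measure 130 mm over their backs; the gripper's body (78 mm by 193 mm) begins 47 mm behind the grasp point.
Start: joints at [-56.488, 20.546, 0.682, 0, -70.136, -16.507], TCP at [0.197, -0.645, 0.227] pointing down, gripper open.
Joint ranges: [-176.03, 176.03], [-82.01, 121.73], [-58.28, 71.71], [-173.87, 95.51], [-174.79, -0.11], [-173.66, 173.66]. Speed limits (degrees/s): [136.94, 136.94, 172.46, 180, 180, 180].

INTERFACE

Orientations are given as [roll, pitch, yaw] about the fixed x, y, z axes, in that order (R = Rz(yaw) Ry(pitch) Rx(roll)).
In Python, from plant import ctrl, vision, nets gives the robot as it stands.
- The arm moves only by the shell command python3 -m jog 'ROWS'. ROWS is text: rows parted by semicolons, each of 7 numbers parted by spaces: the turn, a rotation vector about the tool's x, y, z in units of 0.1 rad (1.0 is 0.1 rad), then the shift along the tool's x, y, z in units of 4 cm (1.0 is 4 cm), then the opening, from -1 (shut) to 1 (fully open). In form: rx ry rz x y z jaw; .... A call has 1 to 8 rows; each row shifts and turns the commanded pose from where the row before left it, along the tool's axes as they then stand; what a row does not reach is not made up. A row lasts 1/8 s, in which the tool goes at most 62.5 mm and 10.7 degrees, less where a joint would pass 70% of its speed; a pose out of reach is approached as far as the arm can. A call with a number of a shift or a turn outside -1 to 1 is refused whole. A call with a gripper value outside its range is refused whole. The fingers move at their own pace and stop on an object; the grip force is fixed at half the most. Time passes only in rows, so rows that do not move let the fingers close. It gives the time, the measured TCP pose, the force and the opening at its end, in the units of the state.
- ctrl.get_obs(): the state, without advancing time (a new reading comes with each control period).
- vision.snapshot(name): name is "scene" or "side" or "wrist"; returns (picture, depth): 420x560x3 uint8, red, green, blue; 420x560 float32, m along the optical axis (not along the pixel's ray), 0 where there is no reading.
- vision.camera_info(name): a dict with "camera_matrix" (3x3 intrinsics, pixels), "camera_from_world" (4x4, takes a point from world to camera coordinates); the wrist camera has in their place "tool_from_camera" (4x4, takes a point from camera to tool coordinates, whose origin is the TCP and whose axes are the tool frame's). Camera axes: x right, y down, z forward; pixel columns grow to the right and rows downward; lengths in m; the calibration is good to about 2 mm. A picture is of the moment at which its call begins: read the wrist's pose just before it. camera_info takes no time and is no camera call.
- ctrl.close_job(): hands the job in, once; it reports no verdict.
Trained networks look in the newest picture that a camera, given by its name, has taken for a name from the list of things; names that differ only in an ending like _2 or _b are one class to them, and where a whole thing is asked for, a point or a joint stands for the part that bears it (a point fixed in the world has none). Each returns a list of dicts, best first, with "score" (0 to 1); they miss things now and then, are a little off and sometimes report something else, mostly with a low value. They report only what shows in the picture. A call takes as long as a camera call. They do not tell look-alikes from the thing itself.
- nets.boxes_of(target, camera): "location" ([x, y, z] in m, in world coordinates, good to about 4 mm: the middle of the surface that is visible of it).
The state is a dict: "clock": time; "joint_pos": joint angles; "qvel": joint speeds; "tau": joint torques, N m; "tool_pos": TCP position; "orientation": TCP orientation; "force": force on the tool from outside, world axes, zero at the start; "moment": the same for the moment, N m; "opening": finger opening in m.
Only numpy, scipy, OpenCV 4.12 (cv2) and the standard library are available. Lean on these libraries where they do the work, as an engineer would, in place of code of your own. Each camera call takes 0.05 s, during which the arm holds its last target.

TASK

The bamboo turntable is locked: push its red lock handle over to the free click, turn the turntable click by click (twelve clicks to a full turn) until the red mark on its rim beside the green-lidded jar points at the wide clay cobek, then push the handle back until it clicks into locked. Work gently, feeling for the clicks: never force a part that resists hard, do not touch the jar, and leave everything else on the bench where it is.

Things in the scene. Friction and masses are not known exactly. Their poses are not given: they have to be found in the camera images.
- stand: Fixed round stand of the turntable, 250 mm across. Origin on the turntable's vertical axis, on the bench; z up; place and yaw vary. Cobek and two sauce dishes stand 225 mm from the axis in the stand's directions +90, +30 and -30 degrees (from its x axis, anticlockwise from above), in any order. The lock handle's black housing juts out in direction -100 degrees.
- turn (a joint): Angle of the turntable (rad), anticlockwise from above positive, endless, 0 at the start (jar in the stand's -x direction). Disc 260 mm across, top 50 mm above the bench. 12 spring clicks a turn (each 0.524 rad): leaving one takes 4 to 7 N at a peg; past half-way it jumps ahead by itself, away from the pusher, into the next click. Turn it by pushing a peg sideways round the axis.
- peg_left (a point): Top centre of the peg in the stand's +y direction at the start (turns with the disc). The three upright bamboo pegs are 18 mm thick, rise 55 mm from the disc (tops 105 mm above the bench), 110 mm from the axis, a quarter turn apart; the jar stands where the fourth would be.
- peg_far (a point): Centre of the top of the peg opposite the jar.
- peg_right (a point): Centre of the top of the peg that stands in the stand's -y direction at the start.
- rim_mark (a point): Red mark (18 by 12 mm) on the disc's rim, just outside the jar, 120 mm from the axis.
- jar_spot (a point): Centre of the 8 mm high, 72 mm wide (inside) wooden ring on the disc in which the jar stands, 75 mm from the axis.
- jar_center (a point): Centre of the closed glass jar with green lid, 66 mm across, 105 mm tall, 0.35 kg, loose in its ring; half-way up; z is its axis.
- lock (a joint): Angle of the red lock handle (rad): 0 locked, 1.571 free, growing anticlockwise from above; rigid stops at both ends. A spring throws it to the nearer end from half-way on; leaving an end takes 5 to 8 N at its post. Locked, a bolt blocks the turntable; the bolt can go in only while the turntable rests in a click.
- lock_pivot (a point): Point on the vertical axis of the lock handle, 43 mm above the bench, 185 mm from the turntable's axis.
- lock_post (a point): Top centre of the round upright red post (20 mm thick, from 55 to 114 mm above the bench) at the end of the lock handle, 72 mm from its pivot. Locked, the handle lies along the disc's rim, post towards the stand's -x; free, it points straight away from the turntable. Push the post sideways round the pivot.
- cobek: Wide clay cobek (shallow mortar bowl), 160 mm across, 48 mm tall, fixed; origin under its centre. The rim mark must point at it.
- dish_a: Blue ceramic sauce dish, 90 mm across, 28 mm tall, loose; origin under its centre; to be left alone.
- dish_b: White ceramic sauce dish, 90 mm across, 28 mm tall, loose; origin under its centre; to be left alone.
- pestle: Wooden pestle lying on the left, 168 mm long, 44 mm thick, loose; to be left alone.
- spoon: Steel serving spoon lying on the right, 200 mm long, loose; to be left alone.
- oil: Amber oil bottle, 64 mm across, 190 mm tall, far left, loose; to be left alone.
- bowl: White bowl, 120 mm across, 55 mm tall, far right, loose; to be left alone.
Things that resemble listed ones, but are neither listed nor needed, are in the scene too. There is more than one size of the cobek; the one meant has the size given above.

How it is judged (in metres and radians):
On the way, in this order (a step that is already met when the one before it is completed fails the run):
1. the lock handle is over at free (value of joint lock above 1.4 rad), for 0.2 s.
2. with the lock free, the turntable rests in the click where the rim mark points at the cobek (horizontal distance between rim_mark and cobek below 0.118 m and value of joint lock above 1.4 rad and velocity of joint turn between -0.1 and 0.1 rad/s), for 0.2 s.
At the end, for the whole second after the job is handed in: the lock handle is back at locked (under 0.1 rad), the rim mark points at the cobek (within 118 mm of the cobek's centre, level; the next click either side is 135 mm), the turntable is still, and the jar stands upright (0.1 rad) in its ring (15 mm) (value of joint lock below 0.1 rad and horizontal distance between rim_mark and cobek below 0.118 m and velocity of joint turn between -0.1 and 0.1 rad/s and horizontal distance between jar_center and jar_spot below 0.015 m and angle between jar_center's own z axis and vertical below 0.1 rad); the robot touches nothing.
It fails at once if the turntable is forced (over 40 N) (contact force between any of the fingers, the arm and turn above 40 N).
It fails at once if the lock handle is forced (over 40 N) (contact force between any of the fingers, the arm and lock above 40 N).
It fails at once if the robot touches the jar (over 1 N) (contact force between any of the fingers, the arm and jar above 1 N).
It fails at once if the jar leaves its ring or tips (horizontal distance between jar_center and jar_spot above 0.025 m or angle between jar_center's own z axis and vertical above 0.25 rad).
It fails at once if a bystander is moved by more than 25 mm (distance of any of dish_a, dish_b, pestle, spoon, oil, bowl from where it was at the start of the episode above 0.025 m).
It also fails if it takes over 72 s, if anything falls off the work surface, if the arm or the gripper's body presses on something with over 40 N, if the wrist force passes 120 N, or if a joint passes its speed limit or range.

## Working session

There is one attempt and no reset: what is moved stays moved. The work goes in short steps, Python scripts to look and compute and a shell command to move; the robot and the scene stay as the last step left them, time stands still between calls to the robot, and variables do not carry over. Pictures are saved under pics/ and viewed, and the job is handed in when it is done.

```bash
ls; mkdir -p pics
python3 - <<'E'
from plant import ctrl,vision,nets
import cv2
o=ctrl.get_obs();print(o)
for n in ["scene","side"]:
    p,d=vision.snapshot(n);cv2.imwrite(f"pics/{n}0.png",p[:,:,::-1])
    print(vision.camera_info(n))
    for t in ["stand","cobek","dish_a","peg_left","rim_mark","jar_center","lock_post","lock"]:
        try: print(n,t,[(round(q["score"],2),[round(float(v),3) for v in q["location"]]) for q in nets.boxes_of(t,n)])
        except Exception as e: print(t,e)
E
```

```text
pics
{'clock': 0.0, 'joint_pos': array([-5.64868535e+01,  2.05905178e+01,  6.34201560e-01, -1.87704575e-02,
       -7.01359983e+01, -1.65063927e+01]), 'qvel': array([ 0.01942914,  0.11860326,  0.08754434, -0.01401215, -0.01953077,
       -0.03462711]), 'tau': array([ 1.10818610e-04, -5.82724214e+01,  2.93062305e+01,  6.99745148e+00,
        7.05741797e-03, -1.54878280e-04]), 'tool_pos': array([ 0.19724706, -0.64503133,  0.22564054]), 'orientation': array([-1.79990687e+02, -9.35238342e-02,  1.07000354e+02]), 'force': array([ 0.3025824 ,  0.20013472, -0.31004377]), 'moment': array([-0.01828455, -0.06582269,  0.00536986]), 'opening': 0.08746423718220514}
{'camera_matrix': array([[491.22395937,   0.        , 280.46763456],
       [  0.        , 491.22395937, 212.5257405 ],
       [  0.        ,   0.        ,   1.        ]]), 'camera_from_world': array([[ 0.88772947,  0.4603487 ,  0.00393115, -0.50139854],
       [ 0.3454573 , -0.66048176, -0.66665066, -0.13436383],
       [-0.30429531,  0.59316348, -0.74535994,  1.84406707],
       [ 0.        ,  0.        ,  0.        ,  1.        ]])}

[... 748 characters left out ...]
682176, -0.01888033,  0.41458261],
       [-0.47421543,  0.5636794 , -0.67630264,  0.33929162],
       [ 0.45485274, -0.50084999, -0.73638188,  1.05730385],
       [ 0.        ,  0.        ,  0.        ,  1.        ]])}
side stand [(0.87, [0.519, 0.048, 0.049])]
side cobek [(0.85, [0.797, 0.345, 0.043]), (0.68, [0.337, 0.315, 0.022]), (0.66, [0.55, 0.256, 0.03])]
side dish_a [(0.73, [0.731, -0.091, 0.014]), (0.57, [0.738, 0.135, 0.014])]
side peg_left [(0.96, [0.535, 0.064, 0.045])]
side rim_mark [(0.61, [0.531, 0.06, 0.055])]
side jar_center [(0.66, [0.447, 0.052, 0.131]), (0.37, [0.551, 0.253, 0.029])]
side lock_post [(0.69, [0.443, -0.127, 0.059])]
side lock [(0.67, [0.44, -0.13, 0.056])]
```

View pics/scene0.png

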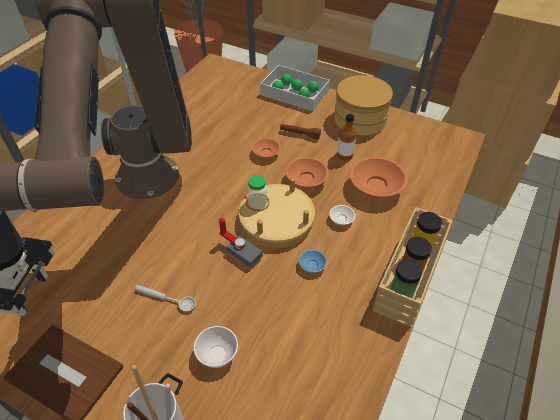

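View pics/side0.png

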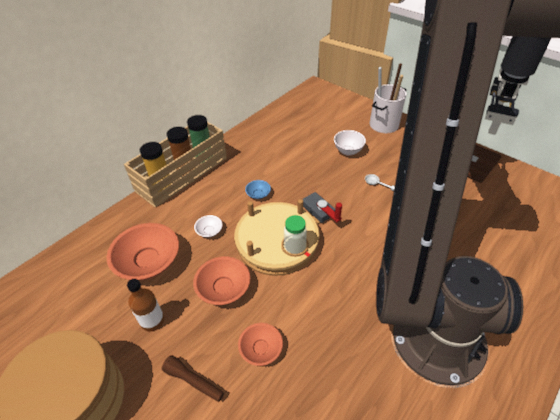

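The lock is at the front of the turntable, with the jar towards the base. The cobek touching the ring of dishes, at about (0.54, 0.26), looks like the 160 mm one. I'll measure to confirm.

```bash
cat > h.py <<'E'
import numpy as np,cv2
from plant import ctrl,vision,nets
def cloud(n,pose=None):
    p,d=vision.snapshot(n);c=vision.camera_info(n);K=np.array(c["camera_matrix"])
    v,u=np.indices(d.shape);m=d>0
    P=np.stack([(u-K[0,2])/K[0,0]*d,(v-K[1,2])/K[1,1]*d,d],-1)
    T=np.linalg.inv(np.array(c["camera_from_world"]))
    W=P@T[:3,:3].T+T[:3,3]; W[~m]=np.nan
    return p,d,W
def fitc(xy):
    A=np.c_[2*xy,np.ones(len(xy))];s=np.linalg.lstsq(A,(xy**2).sum(1),rcond=None)[0]
    return s[:2],np.sqrt(s[2]+s[0]**2+s[1]**2)
def state():
    o=ctrl.get_obs();print(round(o["clock"],2),o["tool_pos"].round(4),o["orientation"].round(1),o["force"].round(1),round(o["opening"],3));return o
E
python3 - <<'E'
from h import *
for n in ["scene","side"]:
    p,d,W=cloud(n);z=W[...,2];x=W[...,0];y=W[...,1]
    # disc
    m=(abs(z-.05)<.006)&(np.hypot(x-.53,y-.03)<.16)
    pts=W[m][:,:2]; (c,r),=[cv2.minEnclosingCircle(pts.astype(np.float32))]
    print(n,"disc minenc",c,r,len(pts), np.median(z[m]))
    h=cv2.convexHull(pts.astype(np.float32))[:,0]; print(fitc(h))
    hsv=cv2.cvtColor(p,cv2.COLOR_RGB2HSV).astype(int)
    red=((hsv[...,0]<6)|(hsv[...,0]>174))&(hsv[...,1]>190)&(hsv[...,2]>90)
    for name,zl in (("redpost",(.085,.125)),("redarm",(.04,.08))):
        mm=red&(z>zl[0])&(z<zl[1])&(np.hypot(x-.45,y+.13)<.15); print(name,mm.sum(),W[mm].mean(0).round(4) if mm.any() else 0)
    mm=red&(abs(z-.05)<.01)&(np.hypot(x-.41,y-.03)<.05);print("mark",mm.sum(),W[mm].mean(0).round(4) if mm.any() else 0)
    g=(abs(hsv[...,0]-65)<18)&(hsv[...,1]>150)&(z>.14)&(np.hypot(x-.45,y-.03)<.1)
    print("lid",g.sum(),W[g].mean(0).round(4),W[g].max(0).round(3),W[g].min(0).round(3))
    mm=(z>.07)&(z<.11)&(np.hypot(x-.53,y-.03)<.14)&~red
    k,l=cv2.connectedComponents(mm.astype(np.uint8))
    for i in range(1,k):
        if (l==i).sum()>8: print("pegs",(l==i).sum(),W[l==i].mean(0).round(3),z[l==i].max().round(3))
    for cx,cy in ((.335,.32),(.545,.265),(.79,.355),(.73,.14),(.725,-.085)):
        q=(z>.012)&(z<.09)&(np.hypot(x-cx,y-cy)<.115)&(np.hypot(x-.53,y-.03)>.15)
        k,l,st,ce=cv2.connectedComponentsWithStats(q.astype(np.uint8)); i=1+st[1:,4].argmax();q=l==i
        h=cv2.convexHull(W[q][:,:2].astype(np.float32))[:,0];c,r=cv2.minEnclosingCircle(h);zz=np.percentile(z[q],97);print("bowl",np.round(c,3),2*r,zz.round(3),fitc(h))
E
```

```text
scene disc minenc (0.5289386510848999, 0.031050466001033783) 0.1586371809244156 2755 0.050786008423644224
(array([0.52883042, 0.03284166]), np.float64(0.13662225821900392))
redpost 52 [ 0.4255 -0.1356  0.1059]
redarm 121 [ 0.4477 -0.1404  0.0578]
mark 5 [0.4062 0.0393 0.0509]
lid 200 [0.4586 0.0316 0.1548] [0.486 0.067 0.162] [0.43  0.005 0.141]
pegs 50 [0.537 0.14  0.092] 0.109
pegs 148 [0.469 0.015 0.09 ] 0.11
pegs 58 [0.642 0.027 0.092] 0.109
pegs 55 [ 0.53  -0.079  0.092] 0.108
bowl [0.332 0.319] 0.12154431641101837 0.039 (array([0.33352299, 0.32144276]), np.float64(0.05763347593880588))
bowl [0.539 0.262] 0.16558074951171875 0.052 (array([0.53836853, 0.26060975]), np.float64(0.07947329235306741))
bowl [0.784 0.346] 0.21294504404067993 0.066 (array([0.78249086, 0.34521828]), np.float64(0.10378048055223174))
bowl [0.724 0.141] 0.09802322834730148 0.031 (array([0.72811019, 0.14144344]), np.float64(0.04492612227215044))
bowl [ 0.722 -0.083] 0.09146478772163391 0.031 (array([ 0.72194444, -0.08379966]), np.float64(0.04430458748567633))
side disc minenc (0.5307801961898804, 0.049362357
[... 297 characters left out ...]
egs 61 [ 0.526 -0.068  0.09 ] 0.107
pegs 56 [0.638 0.038 0.092] 0.105
pegs 188 [0.441 0.061 0.09 ] 0.11
pegs 65 [0.532 0.151 0.093] 0.106
bowl [0.336 0.324] 0.11414230614900589 0.035 (array([0.33492945, 0.32408012]), np.float64(0.055751642484563387))
bowl [0.54  0.263] 0.1602490246295929 0.049 (array([0.53892818, 0.26246057]), np.float64(0.07864868077670968))
bowl [0.783 0.347] 0.21346300840377808 0.064 (array([0.78255141, 0.34742919]), np.float64(0.10376625964974814))
bowl [0.731 0.144] 0.0918409451842308 0.029 (array([0.72980548, 0.14431773]), np.float64(0.04421674586088014))
bowl [ 0.724 -0.08 ] 0.09279914200305939 0.028 (array([ 0.72361086, -0.0800512 ]), np.float64(0.04386514276578761))
```

The measurements agree:
- **Axis:** about (0.531, 0.036), with the stand's yaw about -2°.
- **Cobek:** 160 mm across at (0.539, 0.262), in the +90° direction. The jar is at 180°, so the turntable needs three clicks clockwise.
- **Lock post:** about (0.422, -0.130).

I'll shut the gripper and move over to the inner side of the post.

```bash
python3 -m jog '0 0 0 .5 .4 0 -1;0 0 0 .96 .8 0 -1;0 0 0 .96 .8 0 -1;0 0 0 .96 .8 0 -1;0 0 0 .96 .8 0 -1;0 0 0 .96 .8 0 -1;0 0 0 .96 .8 0 -1;0 0 0 .96 .8 0 -1'; python3 -m jog '0 0 0 .96 .8 0 -1;0 0 0 .96 .8 0 -1;0 0 0 .96 .8 0 -1;0 0 0 .96 .8 0 -1;0 0 0 .5 .4 0 -1;0 0 -1 0 0 0 -1;0 0 -1 0 0 0 -1;0 0 -1 0 0 0 -1'; python3 -m jog '0 0 -1 0 0 0 -1;0 0 -1 0 0 0 -1;0 0 -1 0 0 0 -1;0 0 -1 0 0 0 -1;0 0 -1 0 0 0 -1;0 0 -1 0 0 0 -1;0 0 -1 0 0 0 -1;0 0 -.65 0 0 0 -1'; python3 -m jog '0 0 0 0 0 0 -1'
```

```text
clock: 2.0
tool_pos: [0.3429, -0.2977, 0.2269]
orientation: [180.0, 0.0, 107.0]
force: [0.9, 0.0, -0.4]
opening: 0.0131
clock: 3.0
tool_pos: [0.4294, -0.0908, 0.2267]
orientation: [180.0, 0.0, 124.4]
force: [0.2, -0.4, 0.4]
opening: 0.0006
clock: 4.0
tool_pos: [0.4294, -0.091, 0.2268]
orientation: [180.0, 0.0, 168.2]
force: [-0.2, -0.0, 0.5]
opening: 0.0003
clock: 4.12
tool_pos: [0.4293, -0.091, 0.2267]
orientation: [180.0, 0.0, 168.0]
force: [0.1, -0.5, 0.6]
opening: 0.0004
```

Run:
```python
from h import *
p,d=vision.snapshot("wrist");cv2.imwrite("pics/w1.png",p[:,:,::-1])
print(vision.camera_info("wrist"))
```

```text
{'camera_matrix': array([[351.03640315,   0.        , 277.56246079],
       [  0.        , 351.03640315, 207.49457811],
       [  0.        ,   0.        ,   1.        ]]), 'tool_from_camera': array([[ 9.99999662e-01, -5.49258026e-04,  6.11109210e-04,
         1.44180348e-03],
       [ 3.34865806e-04,  9.51603898e-01,  3.07327041e-01,
        -8.29098393e-02],
       [-7.50335750e-04, -3.07326732e-01,  9.51603760e-01,
        -1.57449968e-01],
       [ 0.00000000e+00,  0.00000000e+00,  0.00000000e+00,
         1.00000000e+00]])}
```

View pics/w1.png

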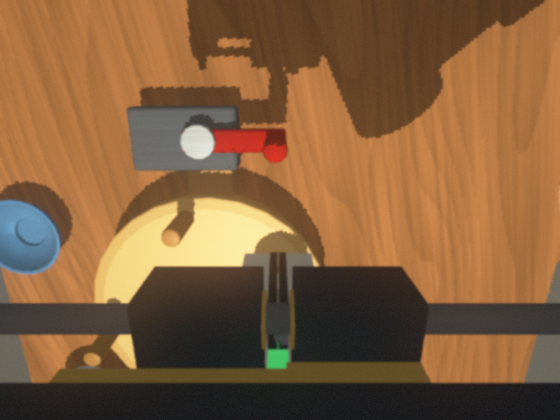

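The wrist view shows the red post at (275,150) straight ahead of the shut fingers at (278,270), which are clear of the disc. I'll descend to z ≈ 0.08 and push along -y gently.

```bash
python3 -m jog '0 0 0 0 0 .6 -1;0 0 0 0 0 .9 -1;0 0 0 0 0 .9 -1;0 0 0 0 0 .8 -1;0 0 0 0 0 .45 -1;0 0 0 0 0 0 -1'; python3 -m jog '0 0 0 0 -.2 0 -1;0 0 0 0 -.15 0 -1'
```

```text
clock: 4.92
tool_pos: [0.4284, -0.0912, 0.0796]
orientation: [-179.9, -0.2, 168.0]
force: [0.6, -0.0, -0.0]
opening: 0.0006
clock: 5.18
tool_pos: [0.427, -0.1051, 0.0815]
orientation: [180.0, 0.1, 168.0]
force: [-0.4, 0.1, 0.2]
opening: 0.0004
```

```bash
python3 -m jog '0 0 0 0 -.12 0 -1;0 0 0 0 0 0 -1'; python3 -m jog '0 0 0 0 -.12 0 -1;0 0 0 0 0 0 -1'
```

```text
clock: 5.42
tool_pos: [0.4255, -0.1098, 0.0809]
orientation: [180.0, 0.0, 168.0]
force: [-0.7, -0.0, 0.3]
opening: 0.0003
clock: 5.68
tool_pos: [0.4247, -0.1138, 0.0807]
orientation: [180.0, 0.0, 168.0]
force: [-1.1, 5.2, 2.6]
opening: 0.0004
```

```bash
python3 -m jog '0 0 0 0 -.1 0 -1;0 0 0 0 -.1 0 -1;0 0 0 0 0 0 -1'; python3 -m jog '0 0 0 -.03 -.12 0 -1;0 0 0 -.03 -.12 0 -1;0 0 0 0 0 0 -1'
```

```text
clock: 6.05
tool_pos: [0.4228, -0.1216, 0.0806]
orientation: [180.0, 0.0, 168.0]
force: [-0.9, 4.7, 2.7]
opening: 0.0005
clock: 6.42
tool_pos: [0.4227, -0.1317, 0.0803]
orientation: [180.0, -0.0, 168.0]
force: [-0.7, 3.0, 0.3]
opening: 0.0005
```

```bash
python3 -m jog '0 0 0 -.06 -.12 0 -1;0 0 0 -.06 -.12 0 -1;0 0 0 -.06 -.12 0 -1;0 0 0 -.06 -.12 0 -1;0 0 0 0 0 0 -1'; python3 -m jog '0 0 0 -.08 -.12 0 -1;0 0 0 -.1 -.12 0 -1;0 0 0 -.1 -.12 0 -1;0 0 0 0 0 0 -1'
```

```text
clock: 7.05
tool_pos: [0.4287, -0.1529, 0.0805]
orientation: [-180.0, 0.0, 168.0]
force: [0.5, 1.5, -1.3]
opening: 0.0004
clock: 7.55
tool_pos: [0.437, -0.1696, 0.0806]
orientation: [-180.0, 0.0, 168.0]
force: [-0.5, 0.0, -0.0]
opening: 0.0006
```

```bash
cat > look.py <<'E'
import sys
from h import *
tag=sys.argv[1]
for n in ["scene","side"]:
    p,d,W=cloud(n);z=W[...,2];x=W[...,0];y=W[...,1]
    cv2.imwrite(f"pics/{n}{tag}.png",cv2.resize(p[90:330,130:430,::-1] if 1 else p,None,fx=2.4,fy=2.4))
    hsv=cv2.cvtColor(p,cv2.COLOR_RGB2HSV).astype(int)
    red=((hsv[...,0]<6)|(hsv[...,0]>174))&(hsv[...,1]>190)&(hsv[...,2]>60)
    mm=red&(z>.085)&(z<.125)&(np.hypot(x-.49,y+.145)<.11)
    if mm.any():
        c=W[mm].mean(0);a=np.degrees(np.arctan2(c[1]+.145,c[0]-.4925))%360;print(n,"post",c.round(3),"lock deg",round(a-168,1))
    g=(abs(hsv[...,0]-65)<18)&(hsv[...,1]>150)&(z>.14)&(z<.17)&(np.hypot(x-.53,y-.036)<.13)
    if g.sum()>5:
        c=W[g].mean(0);print(n,"lid",g.sum(),c.round(3),"deg",round(np.degrees(np.arctan2(c[1]-.036,c[0]-.531))%360,1))
    mm=(z>.07)&(z<.112)&(np.hypot(x-.531,y-.036)<.135)&(np.hypot(x-.531,y-.036)>.09)&~red
    k,l=cv2.connectedComponents(mm.astype(np.uint8))
    for i in range(1,k):
        if (l==i).sum()>25:
            c=W[l==i].mean(0);print(n,"peg?",(l==i).sum(),c.round(3),round(np.degrees(np.arctan2(c[1]-.036,c[0]-.531))%360,1))
    mm=red&(abs(z-.05)<.012)&(abs(np.hypot(x-.531,y-.036)-.12)<.02)&(y>-.06)
    if mm.any():
        c=W[mm].mean(0);print(n,"mark",mm.sum(),c.round(3),"dist cobek",np.hypot(c[0]-.539,c[1]-.262).round(3))
state()
E
python3 look.py 2
```

```text
scene post [ 0.441 -0.198  0.106] lock deg 57.6
scene lid 200 [0.458 0.032 0.155] deg 183.5
scene peg? 47 [0.537 0.14  0.093] 86.9
scene peg? 57 [0.642 0.027 0.092] 355.5
scene peg? 58 [ 0.53  -0.079  0.092] 269.5
scene mark 5 [0.407 0.039 0.052] dist cobek 0.26
side lid 253 [0.453 0.043 0.153] deg 175.2
side peg? 60 [ 0.526 -0.068  0.091] 267.1
side peg? 55 [0.638 0.038 0.092] 1.3
side peg? 141 [0.432 0.056 0.091] 168.7
side peg? 66 [0.532 0.15  0.093] 89.4
side mark 7 [0.409 0.041 0.051] dist cobek 0.257
7.65 [ 0.4366 -0.1693  0.0806] [-180.    0.  168.] [ 0.3  0.3 -0.7] 0.001
```

View pics/scene2.png

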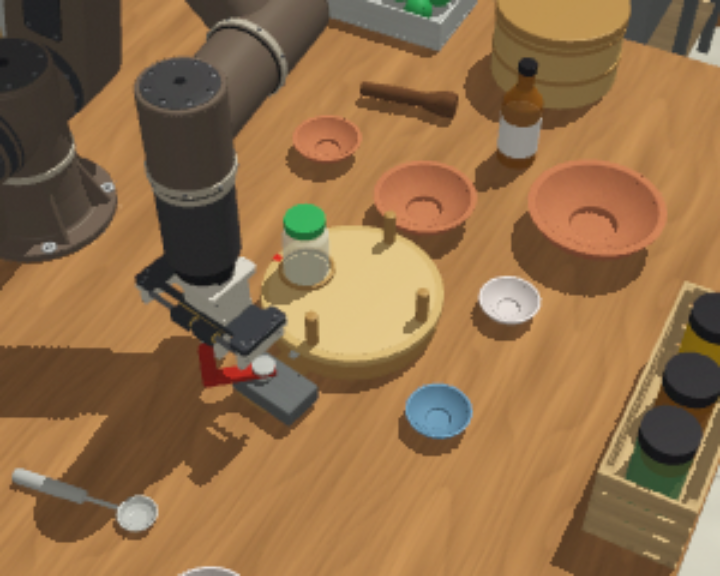

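The handle is at about 55° in this view and may still be swinging or partly occluded. I'll wait two rows and look again.

```bash
python3 -m jog '0 0 0 0 0 0 -1;0 0 0 0 0 0 -1;0 0 0 0 0 0 -1'; python3 look.py 3|grep post
```

```text
clock: 8.02
tool_pos: [0.4366, -0.1689, 0.0806]
orientation: [180.0, 0.0, 168.0]
force: [0.3, 0.7, 0.7]
opening: 0.0004
scene post [ 0.481 -0.221  0.106] lock deg 93.7
```

The lock is free, at about 90°. I'll lift and go to the +y side of the far peg.

```bash
python3 -m jog '0 0 0 0 .1 -.5 -1;0 0 0 0 0 -.9 -1;0 0 0 0 0 -.9 -1;0 0 0 0 0 -.7 -1'; python3 -m jog '0 0 0 -.3 .5 0 -1;0 0 0 -.5 .88 0 -1;0 0 0 -.5 .88 0 -1;0 0 0 -.5 .88 0 -1;0 0 0 -.5 .88 0 -1;0 0 0 -.5 .88 0 -1;0 0 0 -.5 .88 0 -1;0 0 0 -.5 .88 0 -1'; python3 -m jog '0 0 0 0 0 0 -1;0 0 0 0 0 0 -1'; python3 look.py 4
```

```text
clock: 8.62
tool_pos: [0.4376, -0.1651, 0.2022]
orientation: [180.0, 0.1, 168.0]
force: [0.3, 0.4, 0.0]
opening: 0.0006
clock: 9.62
tool_pos: [0.6419, 0.0658, 0.199]
orientation: [-180.0, -0.1, 168.0]
force: [0.0, -1.4, -0.1]
opening: 0.0003
clock: 9.88
tool_pos: [0.6408, 0.0645, 0.1991]
orientation: [-179.9, -0.1, 168.1]
force: [-0.6, -1.1, 0.8]
opening: 0.0003
scene post [ 0.481 -0.22   0.106] lock deg 93.5
scene lid 193 [0.459 0.031 0.154] deg 184.0
scene peg? 48 [0.537 0.14  0.093] 86.8
scene peg? 58 [0.642 0.027 0.092] 355.3
scene peg? 57 [ 0.53  -0.079  0.093] 269.5
scene mark 5 [0.405 0.041 0.049] dist cobek 0.259
side post [ 0.476 -0.209  0.103] lock deg 87.3
side lid 213 [0.452 0.044 0.153] deg 174.2
side peg? 58 [ 0.526 -0.068  0.091] 267.3
side peg? 55 [0.638 0.038 0.092] 1.3
side peg? 140 [0.433 0.056 0.091] 168.6
side peg? 68 [0.532 0.151 0.093] 89.6
side mark 4 [0.409 0.041 0.051] dist cobek 0.256
9.97 [0.6407 0.0637 0.2001] [-180.   -0.  168.] [-0.4 -0.1  0.1] 0.001
```

Now descend to z ≈ 0.085 beside the peg and approach.

```bash
python3 -m jog '0 0 0 0 0 .6 -1;0 0 0 0 0 .9 -1;0 0 0 0 0 .9 -1;0 0 0 0 0 .45 -1;0 0 0 0 0 0 -1'; python3 -m jog '0 0 0 0 -.15 0 -1;0 0 0 0 -.12 0 -1;0 0 0 0 0 0 -1';python3 -m jog '0 0 0 0 -.1 0 -1;0 0 0 0 0 0 -1'
```

```text
clock: 10.6
tool_pos: [0.6407, 0.0634, 0.0859]
orientation: [-179.9, -0.1, 168.0]
force: [-0.1, 0.5, 0.5]
opening: 0.0006
clock: 10.98
tool_pos: [0.6394, 0.0531, 0.0876]
orientation: [180.0, 0.1, 168.0]
force: [-0.2, -0.6, -0.1]
opening: 0.0001
clock: 11.22
tool_pos: [0.639, 0.0501, 0.0872]
orientation: [179.9, 0.1, 168.0]
force: [0.1, 4.1, 2.3]
opening: 0.0
```

```bash
python3 -m jog '0 0 0 0 -.1 0 -1;0 0 0 0 -.1 0 -1;0 0 0 0 0 0 -1'; python3 -m jog '0 0 0 0 -.1 0 -1;0 0 0 0 -.1 0 -1;0 0 0 0 0 0 -1'; python3 -m jog '0 0 0 0 -.1 0 -1;0 0 0 0 -.1 0 -1;0 0 0 0 0 0 -1'
```

```text
clock: 11.6
tool_pos: [0.6383, 0.0424, 0.0873]
orientation: [179.9, 0.2, 168.1]
force: [3.3, 3.0, 1.1]
opening: 0.0008
clock: 11.98
tool_pos: [0.6354, 0.034, 0.0868]
orientation: [180.0, 0.0, 168.0]
force: [1.5, 2.6, 0.6]
opening: 0.0006
clock: 12.35
tool_pos: [0.632, 0.0252, 0.086]
orientation: [-179.9, -0.1, 168.0]
force: [-0.6, 0.2, -0.4]
opening: 0.0007
```

```bash
python3 -m jog '0 0 0 0 0 0 -1;0 0 0 0 0 0 -1;0 0 0 0 0 0 -1'; python3 look.py 5
```

```text
clock: 12.72
tool_pos: [0.6331, 0.026, 0.0865]
orientation: [-180.0, -0.0, 168.0]
force: [-0.2, -0.7, -0.1]
opening: 0.0006
scene post [ 0.481 -0.22   0.106] lock deg 93.6
scene lid 194 [0.461 0.049 0.154] deg 169.2
scene peg? 94 [0.638 0.009 0.097] 345.8
scene peg? 56 [ 0.503 -0.075  0.093] 255.8
scene mark 2 [0.409 0.064 0.054] dist cobek 0.236
side post [ 0.476 -0.209  0.103] lock deg 87.1
side lid 201 [0.457 0.06  0.153] deg 161.9
side peg? 59 [ 0.499 -0.064  0.092] 252.4
side peg? 63 [0.559 0.147 0.093] 75.9
side peg? 163 [0.438 0.077 0.091] 156.4
side mark 3 [0.415 0.068 0.051] dist cobek 0.23
12.82 [0.6332 0.026  0.0865] [-180.   -0.  168.] [-0.8  0.2 -0.1] 0.0
```

View pics/scene5.png

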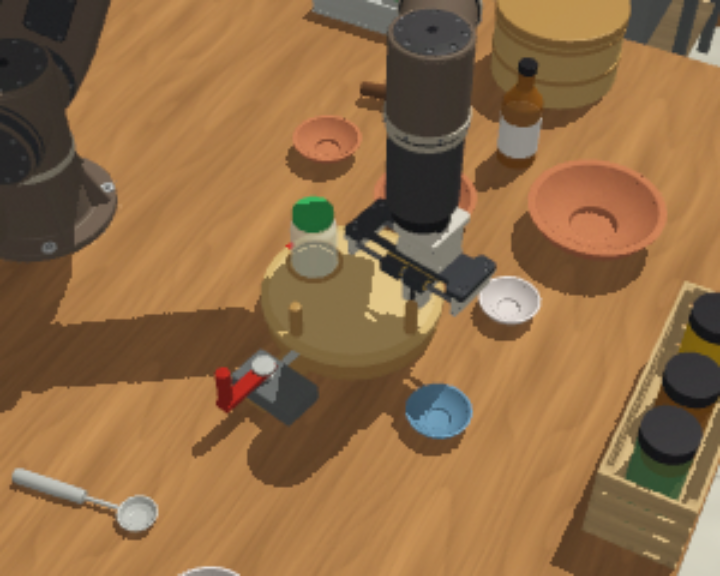

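The turntable is balanced about half-way, at roughly -14°. I'll nudge it on.

```bash
python3 -m jog '0 0 0 0 -.1 0 -1;0 0 0 0 -.1 0 -1;0 0 0 0 0 0 -1;0 0 0 0 0 0 -1;0 0 0 0 0 0 -1;0 0 0 0 0 0 -1';  python3 look.py 6
```

```text
clock: 13.58
tool_pos: [0.6316, 0.0182, 0.0866]
orientation: [-180.0, -0.0, 168.0]
force: [-0.1, 0.1, 1.0]
opening: 0.0003
scene post [ 0.482 -0.221  0.105] lock deg 93.8
scene lid 190 [0.469 0.069 0.154] deg 151.6
scene peg? 55 [ 0.475 -0.062  0.092] 240.4
scene peg? 45 [0.636 0.011 0.1  ] 346.8
scene peg? 58 [ 0.626 -0.027  0.093] 326.3
side post [ 0.476 -0.209  0.104] lock deg 87.3
side lid 180 [0.466 0.08  0.153] deg 145.9
side peg? 58 [ 0.471 -0.052  0.092] 235.8
side peg? 62 [0.586 0.134 0.093] 60.6
side peg? 185 [0.449 0.097 0.092] 143.6
side mark 4 [0.432 0.098 0.049] dist cobek 0.195
13.68 [0.6317 0.0183 0.0866] [180.   0. 168.] [-0.7  0.1  0.8] 0.001
```

One click is done. I'll rotate the tool 28° to follow the peg and push again.

```bash
python3 -m jog '0 0 1 0 0 0 -1;0 0 1 0 0 0 -1;0 0 1 0 0 0 -1;0 0 1 0 0 0 -1;0 0 .9 0 0 0 -1;0 0 0 -.2 -.1 0 -1;0 0 0 -.2 -.1 0 -1;0 0 0 0 0 0 -1'; python3 -m jog '0 0 0 0 -.1 0 -1;0 0 0 0 -.1 0 -1;0 0 0 0 0 0 -1'; python3 -m jog '0 0 0 0 -.1 0 -1;0 0 0 0 -.1 0 -1;0 0 0 0 0 0 -1'; python3 -m jog '0 0 0 0 -.1 0 -1;0 0 0 0 -.1 0 -1;0 0 0 0 0 0 -1'
```

```text
clock: 14.68
tool_pos: [0.639, 0.0009, 0.0864]
orientation: [-180.0, -0.0, 139.9]
force: [-0.4, 0.7, -0.1]
opening: 0.0004
clock: 15.05
tool_pos: [0.6333, -0.0045, 0.0867]
orientation: [180.0, -0.0, 140.0]
force: [-0.1, 0.1, 0.2]
opening: 0.0004
clock: 15.42
tool_pos: [0.6298, -0.01, 0.087]
orientation: [179.9, 0.1, 140.0]
force: [5.8, 2.2, -2.3]
opening: 0.0003
clock: 15.8
tool_pos: [0.6242, -0.0165, 0.0872]
orientation: [179.9, 0.1, 140.0]
force: [3.1, 0.3, 1.3]
opening: 0.0002
```

```bash
python3 -m jog '0 0 0 0 -.1 0 -1;0 0 0 0 -.1 0 -1;0 0 0 0 -.1 0 -1;0 0 0 0 0 0 -1'; python3 -m jog '0 0 0 0 -.1 0 -1;0 0 0 0 -.1 0 -1;0 0 0 0 0 0 -1;0 0 0 0 0 0 -1;0 0 0 0 0 0 -1';  python3 look.py 7
```

```text
clock: 16.3
tool_pos: [0.6141, -0.0263, 0.0861]
orientation: [-179.9, -0.1, 139.9]
force: [-0.3, 0.2, 0.5]
opening: 0.0006
clock: 16.92
tool_pos: [0.6105, -0.0318, 0.0866]
orientation: [180.0, 0.0, 140.0]
force: [0.9, -0.4, 0.2]
opening: 0.0002
scene post [ 0.482 -0.221  0.106] lock deg 93.9
scene lid 58 [0.483 0.09  0.155] deg 132.0
scene peg? 55 [ 0.437 -0.021  0.092] 211.0
scene peg? 56 [0.63  0.082 0.092] 25.1
scene peg? 60 [ 0.585 -0.066  0.093] 297.8
side post [ 0.477 -0.209  0.103] lock deg 88.1
side lid 138 [0.491 0.109 0.153] deg 119.0
side peg? 61 [0.625 0.093 0.091] 31.1
side peg? 64 [ 0.433 -0.01   0.092] 205.4
side peg? 190 [0.479 0.126 0.091] 120.0
side mark 1 [0.473 0.147 0.052] dist cobek 0.132
17.02 [ 0.6104 -0.0318  0.0865] [-180.   -0.  140.] [0.5 0.8 0.3] 0.0
```

Two clicks are done. Now the third.

```bash
python3 -m jog '0 0 1 0 0 0 -1;0 0 1 0 0 0 -1;0 0 1 0 0 0 -1;0 0 1 0 0 0 -1;0 0 1 0 0 0 -1;0 0 .24 -.18 0 0 -1;0 0 0 -.18 -.2 0 -1;0 0 0 0 0 0 -1'; python3 -m jog '0 0 0 0 -.1 0 -1;0 0 0 0 -.1 0 -1;0 0 0 0 0 0 -1'; python3 -m jog '0 0 0 0 -.1 0 -1;0 0 0 0 -.1 0 -1;0 0 0 0 0 0 -1'; python3 -m jog '0 0 0 0 -.1 0 -1;0 0 0 0 -.1 0 -1;0 0 0 0 0 0 -1'
```

```text
clock: 18.02
tool_pos: [0.6074, -0.049, 0.0865]
orientation: [-180.0, -0.0, 109.9]
force: [-0.3, 0.2, 0.7]
opening: 0.0007
clock: 18.4
tool_pos: [0.6002, -0.0508, 0.0867]
orientation: [180.0, 0.0, 109.9]
force: [-0.5, 0.1, 0.1]
opening: 0.0007
clock: 18.77
tool_pos: [0.5944, -0.0535, 0.0872]
orientation: [179.8, 0.1, 110.0]
force: [4.7, -2.1, -2.0]
opening: 0.0006
clock: 19.15
tool_pos: [0.5864, -0.0562, 0.0872]
orientation: [179.9, 0.0, 110.0]
force: [3.7, -1.0, 1.5]
opening: 0.0003
```

```bash
python3 -m jog '0 0 0 0 -.1 0 -1;0 0 0 0 -.1 0 -1;0 0 0 0 -.1 0 -1;0 0 0 0 0 0 -1'; python3 -m jog '0 0 0 0 -.1 0 -1;0 0 0 0 -.08 0 -1;0 0 0 0 0 0 -1;0 0 0 0 0 0 -1;0 0 0 0 0 0 -1';  python3 look.py 8
```

```text
clock: 19.65
tool_pos: [0.5727, -0.0605, 0.0861]
orientation: [-179.9, -0.0, 109.9]
force: [0.4, 0.3, -0.4]
opening: 0.0005
clock: 20.27
tool_pos: [0.5674, -0.0628, 0.0866]
orientation: [180.0, 0.0, 109.9]
force: [0.0, -0.4, -0.9]
opening: 0.0006
scene post [ 0.482 -0.221  0.105] lock deg 93.8
scene lid 91 [0.547 0.112 0.155] deg 78.0
scene peg? 52 [0.423 0.034 0.093] 180.9
scene peg? 56 [0.643 0.026 0.094] 355.1
side post [ 0.476 -0.209  0.104] lock deg 87.5
side lid 155 [0.529 0.119 0.153] deg 91.5
side peg? 57 [ 0.526 -0.068  0.092] 267.1
side peg? 55 [0.638 0.038 0.092] 1.0
side peg? 149 [0.52  0.139 0.091] 95.9
side peg? 62 [0.419 0.045 0.093] 175.5
side mark 2 [0.536 0.154 0.049] dist cobek 0.108
20.38 [ 0.5674 -0.0628  0.0865] [180.   -0.  109.9] [0.6 0.8 0.3] 0.0
```

The turntable is in the third click. The mark is about 108 mm from the cobek (limit 118) and the lock is still free. I'll lift and go round to the +x side of the free post.

```bash
python3 -m jog '0 0 0 0 0 -.5 -1;0 0 0 0 0 -.8 -1;0 0 0 0 0 -.6 -1;0 0 1 0 0 0 -1;0 0 1 0 0 0 -1;0 0 1 0 0 0 -1;0 0 1 0 0 0 -1;0 0 1 0 0 0 -1'; python3 -m jog '0 0 1 0 0 0 -1;0 0 1 0 0 0 -1;0 0 .33 0 0 0 -1;0 0 0 -.85 0 0 -1;0 0 0 -.85 0 0 -1;0 0 0 -.85 0 0 -1;0 0 0 -.85 .04 0 -1;0 0 0 -.85 .04 0 -1'; python3 -m jog '0 0 0 0 0 0 -1;0 0 0 0 0 0 -1'; python3 look.py 9|egrep 'post|lid|mark'
```

```text
clock: 21.38
tool_pos: [0.5673, -0.0628, 0.1626]
orientation: [180.0, -0.0, 81.1]
force: [0.6, -0.4, 0.0]
opening: 0.0009
clock: 22.38
tool_pos: [0.506, -0.2225, 0.1627]
orientation: [180.0, -0.0, 68.0]
force: [1.0, 0.8, -0.6]
opening: 0.0005
clock: 22.62
tool_pos: [0.5065, -0.2216, 0.1626]
orientation: [180.0, -0.0, 67.9]
force: [-0.1, 0.5, -0.3]
opening: 0.0007
scene post [ 0.482 -0.221  0.106] lock deg 93.9
scene lid 191 [0.537 0.106 0.154] deg 85.4
side post [ 0.476 -0.209  0.103] lock deg 87.4
side lid 245 [0.531 0.117 0.153] deg 89.9
side mark 6 [0.534 0.157 0.051] dist cobek 0.105
```

View pics/scene9.png

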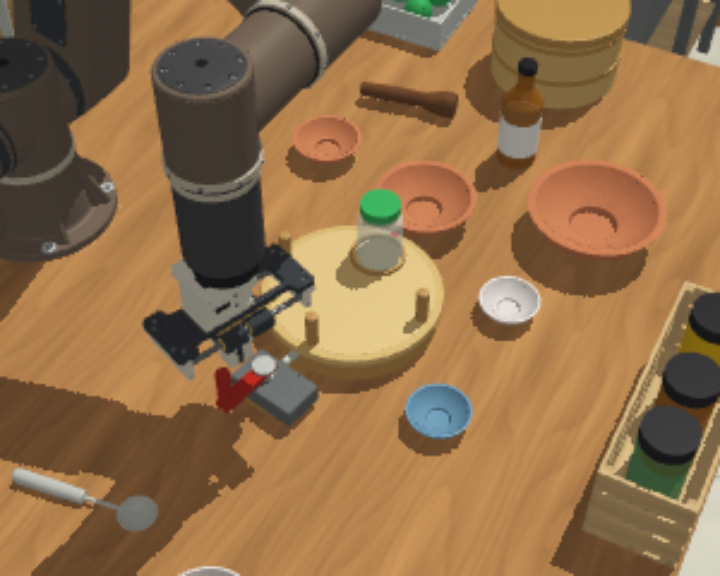

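The jar now stands beside the cobek and the tool is over the +x side of the free post. I'll descend and push the handle back.

```bash
python3 -m jog '0 0 0 0 .1 .5 -1;0 0 0 0 0 .8 -1;0 0 0 0 0 .7 -1;0 0 0 0 0 0 -1'; python3 -m jog '0 0 0 0 -.15 0 -1;0 0 0 0 -.15 0 -1;0 0 0 0 0 0 -1';python3 -m jog '0 0 0 0 -.12 0 -1;0 0 0 0 0 0 -1';python3 -m jog '0 0 0 0 -.12 0 -1;0 0 0 0 0 0 -1'
```

```text
clock: 23.22
tool_pos: [0.5089, -0.2222, 0.0807]
orientation: [-179.8, 0.1, 68.0]
force: [-0.4, -0.7, 1.1]
opening: 0.0005
clock: 23.6
tool_pos: [0.5005, -0.2186, 0.0841]
orientation: [179.8, -0.1, 68.0]
force: [3.9, -0.8, -0.9]
opening: 0.0005
clock: 23.85
tool_pos: [0.4962, -0.2176, 0.0841]
orientation: [179.8, 0.0, 68.0]
force: [3.5, -6.0, 0.6]
opening: 0.0008
clock: 24.1
tool_pos: [0.4916, -0.2159, 0.0841]
orientation: [179.8, 0.0, 68.0]
force: [4.2, -4.8, 0.8]
opening: 0.0007
```

```bash
python3 -m jog '0 0 0 0 -.12 0 -1;0 0 0 0 -.12 0 -1;0 0 0 0 0 0 -1'; python3 -m jog '0 0 0 .02 -.12 0 -1;0 0 0 .02 -.12 0 -1;0 0 0 .02 -.12 0 -1;0 0 0 0 0 0 -1';python3 -m jog '0 0 0 .04 -.12 0 -1;0 0 0 .04 -.12 0 -1;0 0 0 0 0 0 -1'
```

```text
clock: 24.48
tool_pos: [0.4823, -0.2119, 0.0839]
orientation: [179.8, -0.0, 68.0]
force: [2.6, -3.7, 2.5]
opening: 0.0004
clock: 24.98
tool_pos: [0.4691, -0.2037, 0.0832]
orientation: [179.9, -0.0, 67.9]
force: [1.0, -0.7, 2.2]
opening: 0.0004
clock: 25.35
tool_pos: [0.4603, -0.1966, 0.0824]
orientation: [-179.9, -0.0, 67.9]
force: [1.1, 0.4, 0.4]
opening: 0.0004
```

```bash
python3 -m jog '0 0 0 .05 -.1 0 -1;0 0 0 .05 -.1 0 -1;0 0 0 0 0 0 -1;0 0 0 0 0 0 -1;0 0 0 0 0 0 -1'; python3 look.py 10|egrep 'post|lid|mark'
```

```text
clock: 25.98
tool_pos: [0.455, -0.1904, 0.0824]
orientation: [-180.0, 0.0, 67.9]
force: [0.3, -0.1, 0.8]
opening: 0.0006
scene lid 192 [0.536 0.106 0.154] deg 85.6
side post [ 0.429 -0.176  0.104] lock deg 37.9
side lid 236 [0.531 0.117 0.153] deg 89.8
side mark 6 [0.535 0.158 0.05 ] dist cobek 0.104
```

```bash
python3 -m jog '0 0 0 0 0 0 -1;0 0 0 0 0 0 -1;0 0 0 0 0 0 -1;0 0 0 0 0 0 -1'; python3 look.py 11|egrep 'post|lid|mark'
```

```text
clock: 26.58
tool_pos: [0.4552, -0.1904, 0.0826]
orientation: [180.0, -0.0, 67.9]
force: [-0.2, 0.1, 0.1]
opening: 0.0005
scene lid 190 [0.537 0.106 0.155] deg 85.4
side post [ 0.43  -0.176  0.103] lock deg 38.5
side lid 237 [0.531 0.117 0.153] deg 89.9
side mark 6 [0.535 0.158 0.051] dist cobek 0.104
```

View pics/side11.png

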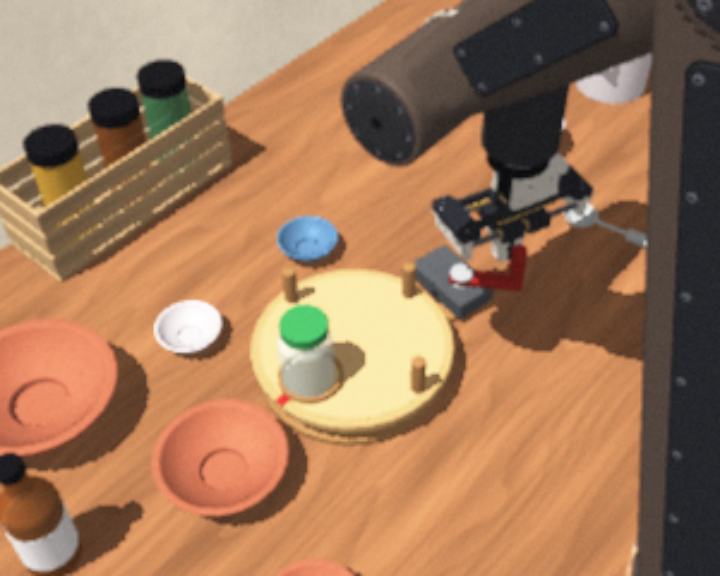

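The handle is balanced near the middle, so I'll push on along the arc.

```bash
python3 -m jog '0 0 0 .07 -.1 0 -1;0 0 0 .07 -.1 0 -1;0 0 0 0 0 0 -1;0 0 0 0 0 0 -1;0 0 0 0 0 0 -1'; python3 look.py 12|egrep 'post|lid|mark'
```

```text
clock: 27.3
tool_pos: [0.4499, -0.1822, 0.0826]
orientation: [180.0, -0.0, 67.9]
force: [-0.1, -0.7, 0.3]
opening: 0.0
scene lid 190 [0.537 0.106 0.154] deg 85.5
side post [ 0.42  -0.125  0.103] lock deg -3.5
side lid 249 [0.531 0.117 0.153] deg 89.8
side mark 6 [0.535 0.158 0.051] dist cobek 0.104
```

The handle snapped back: the side view puts the post at (0.420, -0.125), where it started. I'll retreat upward and check.

```bash
python3 -m jog '0 0 0 0 .1 -.5 -1;0 0 0 0 0 -.9 -1;0 0 0 0 0 -.9 -1;0 0 0 -.8 0 -.9 -1;0 0 0 -.9 0 -.5 -1;0 0 0 -.9 0 0 -1;0 0 0 -.6 0 0 -1;0 0 0 0 0 0 -1'; python3 -m jog '0 0 0 0 0 0 -1;0 0 0 0 0 0 -1;0 0 0 0 0 0 -1;0 0 0 0 0 0 -1'; python3 look.py 13
```

```text
clock: 28.4
tool_pos: [0.4047, -0.3034, 0.2304]
orientation: [-180.0, 0.0, 67.8]
force: [0.3, 0.0, -0.4]
opening: 0.0006
clock: 28.9
tool_pos: [0.4057, -0.302, 0.2306]
orientation: [-180.0, -0.0, 68.0]
force: [-0.2, -0.3, -0.3]
opening: 0.0003
scene post [ 0.426 -0.136  0.105] lock deg 4.2
scene lid 193 [0.537 0.106 0.155] deg 85.5
scene peg? 54 [0.423 0.033 0.093] 181.6
scene peg? 58 [0.642 0.027 0.092] 355.3
scene peg? 61 [ 0.53  -0.079  0.091] 269.5
side post [ 0.421 -0.124  0.103] lock deg -4.1
side lid 261 [0.531 0.117 0.153] deg 89.7
side peg? 59 [ 0.526 -0.068  0.091] 267.2
side peg? 55 [0.639 0.038 0.092] 1.1
side peg? 161 [0.52  0.139 0.091] 96.0
side peg? 64 [0.419 0.045 0.093] 175.4
side mark 8 [0.536 0.157 0.051] dist cobek 0.105
29.0 [ 0.4056 -0.3021  0.2306] [180.   0.  68.] [ 0.8 -0.5 -0.2] 0.0
```

View pics/scene13.png

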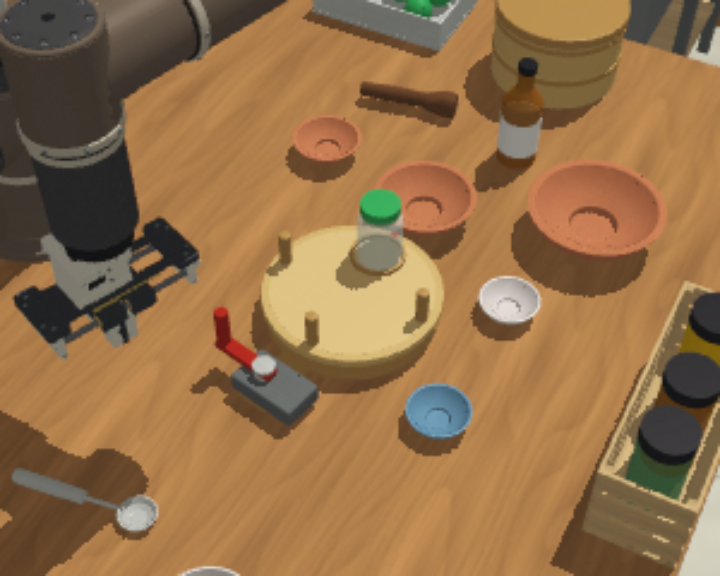

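The post is at its starting (locked) position in both cameras. The jar is upright beside the cobek, and the robot is clear of everything. I'm handing in.

```bash
python3 -c "
from plant import ctrl
print(ctrl.close_job())"
```

```text
the job is handed in; nothing more can be done
None
```

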